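# Reload the slide printer by heft

### The job

Three look-alike closed slide magazines stand on the bench: one is full, one part used and one empty, which only their weight tells. Load the full one into the slide printer, nose first, easing it in without ramming until it clicks past the rollers and sits fully home against the stop. Stand the part-used one upright in the green side of the caddy and the empty one upright in the red side, and leave the other things on the bench as they are.

Things in the scene. Friction and masses are not known exactly. Their poses are not given: they have to be found in the camera images.
- magazine_a: closed opaque white slide magazine, one of three alike, upright. Body 120 long (x), 34 thick (y), 72 mm high. Origin: centre of the underside, z up; +x points to its blue rounded nose, which enters the printer first (a groove on each side, 20 mm behind the nose tip). Weighs about 150 g empty, 330 g part used, 550 g full; nothing outside shows which.
- magazine_a_handle (a point): top middle of that magazine's grey ribbed handle: 46 long (x), 14 thick (y), standing from 72 to 117 mm above the magazine's underside, 8 mm behind its middle (x = -8 mm)
- magazine_b: closed opaque white slide magazine, one of three alike, upright. Body 120 long (x), 34 thick (y), 72 mm high. Origin: centre of the underside, z up; +x points to its blue rounded nose, which enters the printer first (a groove on each side, 20 mm behind the nose tip). Weighs about 150 g empty, 330 g part used, 550 g full; nothing outside shows which.
- magazine_b_handle (a point): top middle of that magazine's grey ribbed handle: 46 long (x), 14 thick (y), standing from 72 to 117 mm above the magazine's underside, 8 mm behind its middle (x = -8 mm)
- magazine_c: closed opaque white slide magazine, one of three alike, upright. Body 120 long (x), 34 thick (y), 72 mm high. Origin: centre of the underside, z up; +x points to its blue rounded nose, which enters the printer first (a groove on each side, 20 mm behind the nose tip). Weighs about 150 g empty, 330 g part used, 550 g full; nothing outside shows which.
- magazine_c_handle (a point): top middle of that magazine's grey ribbed handle: 46 long (x), 14 thick (y), standing from 72 to 117 mm above the magazine's underside, 8 mm behind its middle (x = -8 mm)
- slide_printer: white bench slide printer, fixed, 240 x 150 mm; hood behind the stop 133 mm high. Origin: underside, on the centre line of its magazine channel; x runs along the channel into the machine, z up. A deck covers the channel (underside 86, top 90, turned up to 95 mm at the mouth); a 24 mm slit along its middle lets the handle pass, so a magazine enters only from the mouth.
- bay_mouth (a point): middle of the channel floor at the mouth, printer x = -105 mm, 10 mm above the bench; a sill at that height reaches 30 mm further out. Channel walls are 38 mm apart from printer x = -85 mm to the stop and flare wider at the mouth
- bay_stop (a point): foot of the stop wall, printer x = 0. Fully home the nose touches it (magazine origin 60 mm in front) and two sprung rollers in the walls sit in the magazine's grooves. On the way in the nose meets the rollers (5 to 9 N) 22 mm before the stop, then over the last 12 mm an ejector spring (4 N), until it clicks; short of that it is not held
- caddy: grey open caddy, fixed, 160 (x) x 140 (y) x 45 mm high, walls 4 mm, inner floor 4 mm above the bench; a wall along x at y = 0 makes two compartments, each about 152 x 64 mm with its middle at y = +34 (green labels on front and floor) and y = -34 mm (red labels). Origin: centre of the underside, z up.
- vial_green: glass vial with green label band and grey crimp cap, 44 mm wide, 98  mm high; bystander, origin at the centre of its underside
- vial_blue: glass vial with blue label band and grey crimp cap, 44 mm wide, 92  mm high; bystander, origin at the centre of its underside
- carton_purple: upright red and purple medicine carton, 36 x 67, 88  mm high; bystander, origin at the centre of its underside
- slide_case: flat clear hinged slide case, 86 x 120, 29 mm high; bystander, origin at the centre of its underside
- jar_yellow: small jar with blue lid, 55 mm wide, 65  mm high; bystander, origin at the centre of its underside
- swab_cup: clear cup of swabs, 47 mm wide, 54  mm high; bystander, origin at the centre of its underside

How it is judged:
By the outcome, as a careful person would: the job done as asked, in the order asked, and still so for the second after the job is handed in, with the robot touching nothing.
It also fails if it takes over 72 s, if anything falls off the work surface, if the arm or the gripper's body presses on something with over 40 N, if the wrist force passes 120 N, or if a joint passes its speed limit or range.

### The arm

A 7-joint arm with a two-finger parallel gripper is mounted at the origin on a cart in front of the work surface, level with it; the furniture and walls round the work are solid. World frame = base frame: x ahead of the robot, y to its left, z up, the work surface at z = 0. Lengths are in m, angles in rad, forces in N, time in s.
With the tool pointing down it reaches from about 0.425 to 0.925 m from the base axis. Payload 6.8 kg.
Tool frame: the origin (TCP) lies midway between the tips of the shut fingers; the grasp point (between the pads) lies 19 mm behind it (bot.hold_point_z is the distance from the TCP to the grasp point, in m); z points along the fingers, y is the line along which they close (so a half turn about z gives the same grasp; the last joint's range is limited). The gripper opens to 85 mm and grips with 20 to 120 N. Pads are 22 mm wide; open, the fingers measure 114 mm over their backs; the gripper's body (76 mm by 85 mm) begins 54 mm behind the grasp point. The pads swing forward as they close: fully open they stand 13 mm farther back than shut.
Start: joints at [-1.309, 0.477, 0.022, 1.555, -0.011, 1.109, -0.083], TCP at [0.244, 0.629, 0.231] pointing down, gripper open.
Joint ranges: [-2.96, 2.96], [-0.34, 2.1], [-1.41, 1.46], [0.24, 2.44], [-1.37, 4.51], [0.17, 1.92], [-2.96, 2.96]. Speed limits (rad/s): [2.39, 2.39, 3.14, 3.14, 3.14, 3.14, 3.14].

### API

Orientations are given as a unit quaternion [w, x, y, z].
In Python, from station import bot gives the robot as it stands. The module is installed in compiled form; this text tells all that it offers.
- The arm moves only by the tool step_arm, never from a script. Its argument "increments" is a list that holds one entry, the list of rows, each a list of 7 numbers: the opening, from -1 (shut) to 1 (fully open), then the shift along the tool's x, y, z in mm, then the turn, a rotation vector about the tool's x, y, z in degrees. In form: [[[grip, x, y, z, ax, ay, az], ...]]. A call has 1 to 10 rows; each row is the pose to reach, as a shift and turn from the pose commanded when the call began, along the tool's axes at that moment; what a row does not reach only later rows make up. A row lasts 1/12 s, in which the tool goes at most 41.7 mm and 7.16 degrees, less where a joint would pass 70% of its speed; a pose out of reach is approached as far as the arm can. A call with a gripper value outside its range is refused whole. The fingers move at their own pace and stop on an object; "force" is the grip in N (left out, the last holds). Time passes only in rows, so rows that repeat a pose let the fingers close. It gives the time, the measured TCP pose, the force, the opening and the grip force at its end, in the units of the state.
- bot.get_obs(): the state, without advancing time (a new reading comes with each control period).
- bot.read_camera(name): name is "side" or "top" or "wrist"; returns a dict with "image" (420x560x3 uint8, red, green, blue), "camera_matrix" (3x3 intrinsics, pixels), "dist" ([k1, k2, p1, p2, k3] as OpenCV has them; the pictures are not rectified), "R" (3x3) and "t" (3): a world point X has camera coordinates R X + t. Camera axes: x right, y down, z forward; pixel columns grow to the right and rows downward; lengths in m; the calibration is good to about 2 mm. A picture is of the moment at which its call begins. There is no depth.
- bot.hand_in(): hands the job in; it is judged then, once.
The state is a dict: "t": time; "q": joint angles; "joint_vel": joint speeds; "joint_torque": joint torques, N m; "eef_pos": TCP position; "tool_rot": TCP orientation; "contact_force": force on the tool from outside, world axes, zero at the start; "torque": the same for the moment, N m; "gripper_width": opening from 0.0 (shut) to 1.0 (fully open); "grasp_force": force on a finger pad.
Only numpy, scipy, OpenCV 4.12 (cv2) and the standard library are available. Lean on these libraries where they do the work, as an engineer would, in place of code of your own. Each camera call takes 0.05 s, during which the arm holds its last target. There are 200 camera calls.

## Working session

There is one attempt and no reset: what is moved stays moved. The work goes in short steps, Python scripts to look and compute and a tool call to move; the robot and the scene stay as the last step left them, time stands still between calls to the robot, and variables do not carry over. Pictures are saved under pics/ and viewed, at most 12 in all, crops included, and the job is handed in when it is done.

Besides the shell and the picture viewer there is one more tool, called after "Call:" as name(argument=value, ...), one argument or row to a line, values as JSON. step_arm: Moves the arm, as the interface text tells. Its arguments: {"type":"object","properties":{"increments":{"type":"array"},"force":{"type":"number"}},"required":["increments"]}

```bash
mkdir -p pics; python3 - <<'E'
from station import bot
import cv2,numpy as np,pickle
o=bot.get_obs(); print({k:np.round(v,3) for k,v in o.items()}, bot.hold_point_z)
for n in ("side","top"):
    d=bot.read_camera(n); pickle.dump(d,open(n+'0.pkl','wb')); cv2.imwrite(f'pics/{n}0.png',d["image"][:,:,::-1])
    print(n,d['camera_matrix'].round(1).tolist(),np.round(d['dist'],3),(-d['R'].T@d['t']).round(3))
E
```

```text
{'t': np.float64(0.0), 'q': array([-1.309,  0.478,  0.022,  1.556, -0.011,  1.109, -0.083]), 'joint_vel': array([ 0.   , -0.001, -0.   , -0.   ,  0.001, -0.001, -0.001]), 'joint_torque': array([ 0.0000e+00, -5.9645e+01,  1.6080e+00, -2.8121e+01,  1.2000e-02,
        1.0000e-02,  0.0000e+00]), 'eef_pos': array([0.244, 0.629, 0.23 ]), 'tool_rot': array([-0.   ,  0.184,  0.983, -0.001]), 'contact_force': array([0.356, 0.022, 0.061]), 'torque': array([-0.034,  0.017, -0.038]), 'grasp_force': np.float64(0.0), 'gripper_width': np.float64(0.995)} 0.0187
side [[485.3, 0.0, 283.7], [0.0, 485.3, 207.1], [0.0, 0.0, 1.0]] [-0.004  0.     0.     0.     0.   ] [ 0.509 -1.011  0.901]
top [[526.1, 0.0, 284.1], [0.0, 526.1, 215.2], [0.0, 0.0, 1.0]] [-0.203  0.     0.     0.     0.   ] [0.221 0.006 1.769]
```

View pics/top0.png

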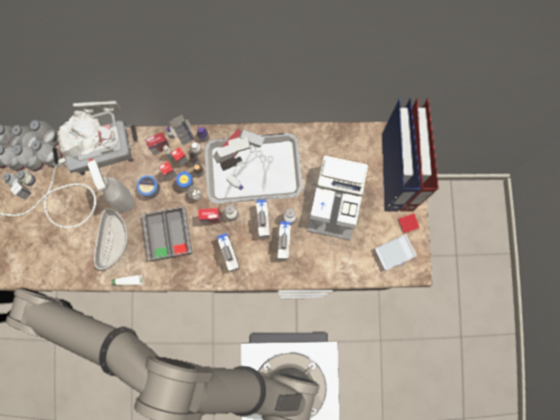

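View pics/side0.png

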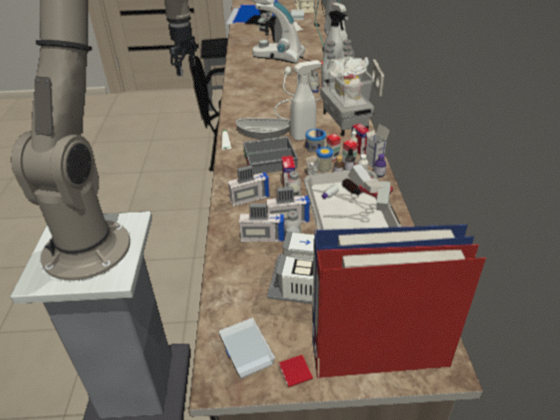

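```bash
cat > h.py <<'E'
import numpy as np,cv2,pickle
from scipy.spatial.transform import Rotation as Ro
def ray(d,px):
    u=cv2.undistortPoints(np.array(px,float).reshape(-1,1,2),d['camera_matrix'],d['dist']).reshape(-1,2)
    return -d['R'].T@d['t'],np.c_[u,np.ones(len(u))]@d['R']
def plane(d,px,z):
    c,r=ray(d,px); return c+r*((z-c[2])/r[:,2])[:,None]
def proj(d,X):
    return cv2.projectPoints(np.array(X,float).reshape(-1,3),cv2.Rodrigues(d['R'])[0],d['t'],d['camera_matrix'],d['dist'])[0].reshape(-1,2)
def tri(ds,pxs):
    A=0;b=0
    for d,p in zip(ds,pxs):
        c,r=ray(d,[p]); r=r[0]/np.linalg.norm(r[0]); P=np.eye(3)-np.outer(r,r); A=A+P; b=b+P@c
    return np.linalg.solve(A,b)
def load(n): return pickle.load(open(n+'.pkl','rb'))
def snap(bot,n,save):
    d=bot.read_camera(n); pickle.dump(d,open(save+'.pkl','wb')); return d
def inc(o,pos,yaw=None):
    "shift mm/turn deg in tool axes; o eef_pos, tool_rot wxyz"
    q=np.array(o['tool_rot']); R=Ro.from_quat(q[[1,2,3,0]])
    s=R.inv().apply(np.array(pos)-o['eef_pos'])*1000
    w=None
    if yaw is not None: # desired: z down, tool x at world yaw
        c,s_=np.cos(yaw),np.sin(yaw); T=np.array([[c,s_,0],[s_,-c,0],[0,0,-1]])
        w=np.degrees((R.inv()*Ro.from_matrix(T)).as_rotvec())
    return s.round(1),None if w is None else w.round(1)
E
python3 - <<'E'
from h import *
d=load('top0'); im=d['image'][110:270,130:370,::-1]
cv2.imwrite('pics/c1.png',cv2.resize(im[:, :],(798,532),interpolation=cv2.INTER_CUBIC))
print(plane(d,[(262,218),(285,241),(229,254),(337,200),(167,234)],0.08).round(3))
w,x,y,z=load('top0')['R'][0],0,0,0
print(d['R'].round(3))
E
```

```text
[[ 0.555  0.082  0.08 ]
 [ 0.478  0.008  0.08 ]
 [ 0.438  0.19   0.08 ]
 [ 0.612 -0.166  0.08 ]
 [ 0.506  0.395  0.08 ]]
[[-0.015 -1.    -0.005]
 [-0.98   0.015 -0.199]
 [ 0.199  0.002 -0.98 ]]
```

View pics/c1.png

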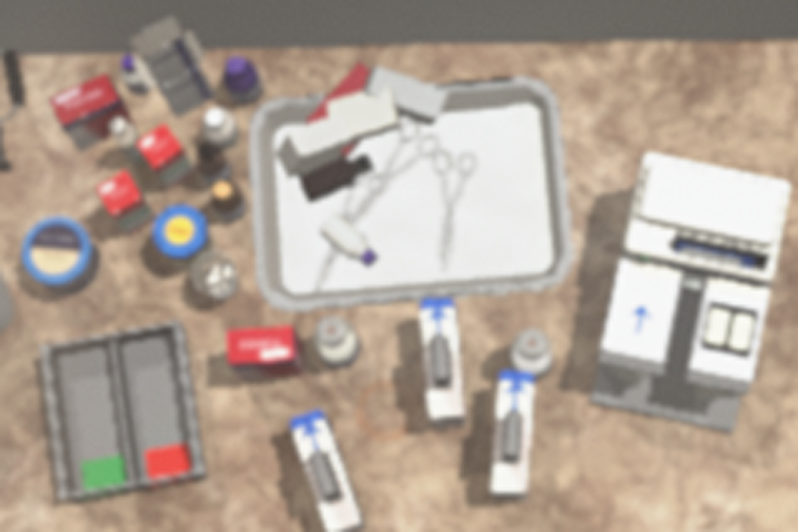

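```bash
python3 - <<'E'
from h import *
from station import bot
o=bot.get_obs(); print(inc(o,[0.47,0.09,0.36],np.pi))
E
```

```text
(array([-405.7, -420.9, -128.8]), array([ -0.1,  -0. , -21.2]))
```

Call:
step_arm(
  increments=[
    [[1,-40,-42,-13,0,0,-2],[1,-81,-84,-26,0,0,-4],[1,-121,-126,-39,0,0,-6],[1,-150,-156,-48,0,0,-8],[1,-178,-185,-57,0,0,-10.6],[1,-206,-213,-65,0,0,-13],[1,-234,-242,-74,0,0,-15],[1,-262,-271,-83,0,0,-17],[1,-290,-300,-92,0,0,-19],[1,-318,-329,-101,0,0,-21.2]],
  ],
)

```text
t: 0.93
eef_pos: [0.402, 0.2522, 0.3213]
tool_rot: [-0.0, -0.001, 1.0, -0.0]
contact_force: [1.0, -0.0, -0.5]
gripper_width: 0.998
grasp_force: 0.0
```

```bash
python3 - <<'E'
from h import *
from station import bot
o=bot.get_obs(); print(o['t'],o['eef_pos'],inc(o,[0.45,0.09,0.36],np.pi))
E
```

```text
0.9333 [0.40201996 0.25219425 0.32127012] (array([ -47.7, -162.3,  -38.7]), array([-0. , -0. ,  0.1]))
```

Call:
step_arm(
  increments=[
    [[1,-11,-38,-9,0,0,0],[1,-22,-75,-18,0,0,0],[1,-33,-112,-27,0,0,0],[1,-44,-149,-36,0,0,0],[1,-48,-162,-39,0,0,0],[1,-48,-162,-39,0,0,0],[1,-48,-162,-39,0,0,0]],
  ],
)

```text
t: 1.52
eef_pos: [0.4498, 0.092, 0.3599]
tool_rot: [-0.0, 0.001, 1.0, 0.0]
contact_force: [-0.4, 0.2, -0.2]
gripper_width: 0.997
grasp_force: 0.0
```

```bash
python3 - <<'E'
from h import *
from station import bot
d=snap(bot,'wrist','w1'); cv2.imwrite('pics/w1.png',d['image'][:,:,::-1])
print((-d['R'].T@d['t']).round(3),d['R'].round(2),d['camera_matrix'][0,0],bot.get_obs()['eef_pos'])
E
```

```text
[0.383 0.092 0.503] [[ 0.    1.    0.  ]
 [ 0.96 -0.    0.26]
 [ 0.26 -0.   -0.96]] 377.1751316805141 [0.44942308 0.09320699 0.35962124]
```

View pics/w1.png

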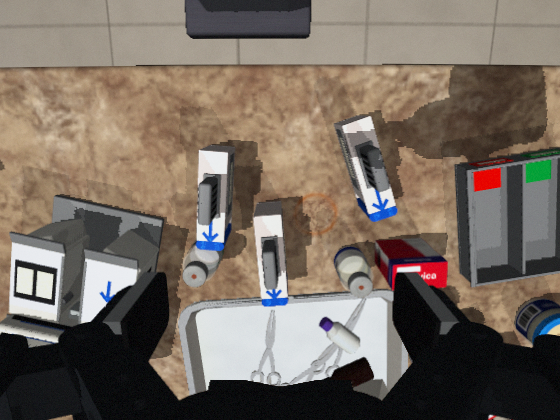

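```bash
cat >> h.py <<'E'
def mags(d,rois,thr=195,z=0.072,vis=None):
    im=d['image'].astype(int); hsv=cv2.cvtColor(d['image'],cv2.COLOR_RGB2HSV)
    white=(im.min(2)>thr)&(hsv[...,1]<40)
    blue=(hsv[...,0]>100)&(hsv[...,0]<125)&(hsv[...,1]>120)&(hsv[...,2]>150)
    out=[]
    for x0,y0,x1,y1 in rois:
        m=np.zeros(white.shape,np.uint8); m[y0:y1,x0:x1]=(white|blue)[y0:y1,x0:x1]
        m=cv2.morphologyEx(m,cv2.MORPH_OPEN,np.ones((2,2),np.uint8))
        p=np.argwhere(m)[:,::-1]
        P=plane(d,p,z)[:,:2].astype(np.float32)
        r=cv2.minAreaRect(P*1000)
        b=np.argwhere(m.astype(bool)&blue)[:,::-1]; nb=plane(d,b,z)[:,:2].mean(0)
        box=cv2.boxPoints(r)/1000
        e=[box[1]-box[0],box[2]-box[1]]; l=max(e,key=np.linalg.norm); l=l/np.linalg.norm(l)
        c=np.array(r[0])/1000
        if l@(nb-c)<0: l=-l
        out.append((c,np.degrees(np.arctan2(l[1],l[0])),sorted(r[1]),len(p)))
        if vis is not None:
            vis[m>0]=(0,255,0)
            q=proj(d,np.c_[box,np.full(4,z)]); cv2.polylines(vis,[q.round().astype(int)],True,(255,0,255),1)
            # handle model top
            n=np.array([-l[1],l[0]]); h=[c+l*(-8e-3+sx*.023)+n*sy*.007 for sx,sy in((1,1),(1,-1),(-1,-1),(-1,1))]
            q=proj(d,np.c_[h,np.full(4,.117)]); cv2.polylines(vis,[q.round().astype(int)],True,(0,255,255),1)
    return out
E
python3 - <<'E'
from h import *
d=load('w1'); v=d['image'][:,:,::-1].copy()
for r in mags(d,[(180,140,248,252),(245,195,300,306),(330,110,402,222)],vis=v): print(r)
cv2.imwrite('pics/w1m.png',cv2.resize(v[100:320,150:430],None,fx=2.7,fy=2.7,interpolation=cv2.INTER_NEAREST))
E
```

```text
(array([0.4863548 , 0.01176878]), np.float32(-4.827391), [32.86667251586914, 119.63616943359375], 1410)
(array([0.56267114, 0.08779129]), np.float32(5.5923033), [46.845314025878906, 121.46817016601562], 1302)
(array([0.45004514, 0.19704785]), np.float32(19.47881), [32.89186096191406, 119.62749481201172], 1275)
```

View pics/w1m.png

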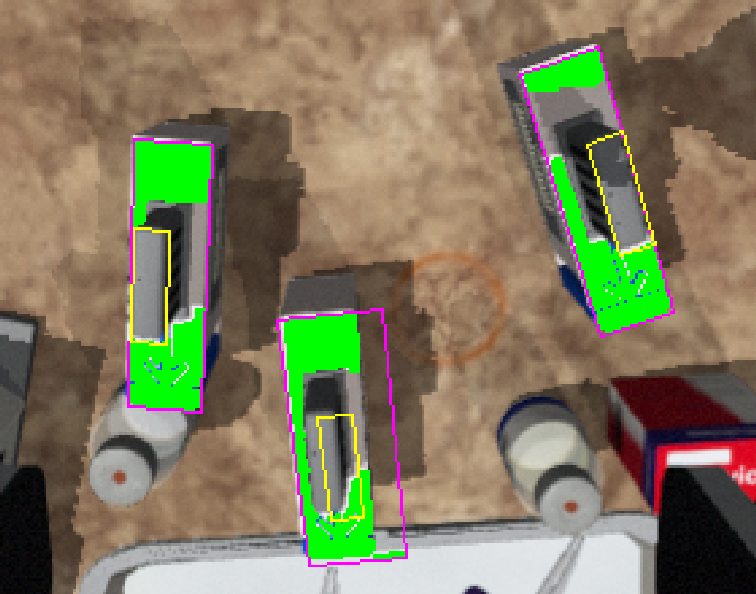

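```bash
python3 - <<'E'
from h import *
from station import bot
d=load('w1'); R=mags(d,[(180,140,248,252),(245,195,289,304),(330,110,402,222)])
o=bot.get_obs(); print(o['eef_pos'])
for c,a,s,_ in R:
    l=np.array([np.cos(np.radians(a)),np.sin(np.radians(a))]); h=c-.008*l
    print(c,a,s,'handle',h.round(4),inc(o,[*h,.088],np.radians(180+a)))
E
```

```text
[0.44942308 0.09320699 0.35962124]
[0.4863548  0.01176878] -4.827391 [32.86667251586914, 119.63616943359375] handle [0.4784 0.0124] (array([-29.1, -80.9, 271.6]), array([ 0. , -0. ,  4.9]))
[0.56089722 0.08150487] 4.3147855 [32.629234313964844, 116.68833923339844] handle [0.5529 0.0809] (array([-103.7,  -12.5,  271.5]), array([ 0. , -0. , -4.3]))
[0.45004514 0.19704785] 19.47881 [32.89186096191406, 119.62749481201172] handle [0.4425 0.1944] (array([  6.6, 101.1, 271.7]), array([  0. ,  -0. , -19.4]))
```

Call:
step_arm(
  increments=[
    [[-0.1,-6,-16,37,0,0,1],[-0.1,-12,-32,74,0,0,2],[-0.1,-18,-48,110,0,0,3],[-0.1,-24,-64,140,0,0,4],[-0.1,-29,-80,170,0,0,4.9],[-0.1,-29,-81,180,0,0,4.9],[-0.1,-29,-81,180,0,0,4.9]],
  ],
)

```text
t: 2.15
eef_pos: [0.4766, 0.0121, 0.1771]
tool_rot: [-0.003, 0.042, 0.999, -0.001]
contact_force: [-1.0, -0.8, 0.5]
gripper_width: 0.452
grasp_force: 0.0
```

```bash
python3 - <<'E'
from h import *
from station import bot
o=bot.get_obs(); print(o['eef_pos'],inc(o,[.4784,.0124,.089],np.radians(175.2)))
E
```

```text
[0.47660177 0.01209671 0.17714307] (array([-2.3,  0.6, 88.1]), array([-0.1, -0.4, -0. ]))
```

Call:
step_arm(
  increments=[
    [[-0.1,-2,0,35,0,0,0],[-0.1,-2,0,65,0,0,0],[-0.1,-2,0,88,0,0,0],[-0.1,-2,0,89,0,0,0],[-1,-2,0,89,0,0,0],[-1,-2,0,89,0,0,0],[-1,-2,0,89,0,0,0],[-1,-2,0,89,0,0,0],[-1,-2,0,89,0,0,0]],
  ],
  force=50,
)

```text
t: 2.9
eef_pos: [0.4823, 0.0118, 0.0927]
tool_rot: [0.002, 0.043, 0.999, 0.001]
contact_force: [-1.0, 0.9, 8.4]
gripper_width: 0.156
grasp_force: 51.8
```

Call:
step_arm(
  increments=[
    [[-1,0,0,-15,0,0,0],[-1,0,0,-35,0,0,0],[-1,0,0,-55,0,0,0],[-1,0,0,-60,0,0,0],[-1,0,0,-60,0,0,0],[-1,0,0,-60,0,0,0],[-1,0,0,-60,0,0,0]],
  ],
)

```text
t: 3.48
eef_pos: [0.48, 0.0113, 0.1501]
tool_rot: [-0.001, 0.043, 0.999, -0.0]
contact_force: [0.2, 0.8, -3.1]
gripper_width: 0.149
grasp_force: 50.1
```

Call:
step_arm(
  increments=[
    [[-1,0,0,0,0,0,0],[-1,0,0,0,0,0,0]],
  ],
)

```text
t: 3.65
eef_pos: [0.4802, 0.0111, 0.1501]
tool_rot: [-0.001, 0.043, 0.999, -0.0]
contact_force: [-0.6, 0.3, -2.7]
gripper_width: 0.153
grasp_force: 50.1
```

Call:
step_arm(
  increments=[
    [[-1,0,0,0,0,0,0],[-1,0,0,0,0,0,0]],
  ],
)

```text
t: 3.82
eef_pos: [0.4807, 0.0112, 0.1506]
tool_rot: [-0.0, 0.043, 0.999, -0.0]
contact_force: [-0.8, 0.1, -3.7]
gripper_width: 0.149
grasp_force: 50.1
```

Call:
step_arm(
  increments=[
    [[-1,0,0,20,0,0,0],[-1,0,0,40,0,0,0],[-1,0,0,54,0,0,0],[-1,0,0,58,0,0,0],[-1,0,0,58,0,0,0],[-0.1,0,0,58,0,0,0],[-0.1,0,0,58,0,0,0],[-0.1,0,0,35,0,0,0],[-0.1,0,0,0,0,0,0],[-0.1,0,0,-20,0,0,0]],
  ],
)

```text
t: 4.65
eef_pos: [0.4821, 0.0111, 0.1737]
tool_rot: [0.001, 0.043, 0.999, 0.0]
contact_force: [0.9, 0.1, -0.2]
gripper_width: 0.452
grasp_force: 0.0
```

```bash
python3 - <<'E'
from h import *
from station import bot
o=bot.get_obs(); print(o['eef_pos'],o['gripper_width'],inc(o,[.5529,.0809,.17],np.radians(184.3)),inc(o,[.4425,.1944,.17],np.radians(199.4)))
E
```

```text
[0.4820856  0.01110898 0.17369033] 0.45169389887710254 (array([-64.6,  75.6,   3.9]), array([ 0. ,  0.1, -9.2])) (array([ 55.1, 179.2,   3.6]), array([ -0. ,   0.2, -24.3]))
```

Call:
step_arm(
  increments=[
    [[-0.1,-25,30,0,0,0,-4],[-0.1,-50,58,0,0,0,-7],[-0.1,-65,76,0,0,0,-9.2],[-0.1,-65,76,0,0,0,-9.2],[-0.1,-65,76,40,0,0,-9.2],[-0.1,-65,76,70,0,0,-9.2],[-0.1,-65,76,82,0,0,-9.2],[-1,-65,76,82,0,0,-9.2],[-1,-65,76,82,0,0,-9.2],[-1,-65,76,82,0,0,-9.2]],
  ],
)

```text
t: 5.48
eef_pos: [0.5528, 0.0812, 0.0903]
tool_rot: [0.001, -0.037, 0.999, 0.0]
contact_force: [-0.3, 0.8, -5.4]
gripper_width: 0.152
grasp_force: 51.4
```

Call:
step_arm(
  increments=[
    [[-1,0,0,0,0,0,0],[-1,0,0,-15,0,0,0],[-1,0,0,-35,0,0,0],[-1,0,0,-55,0,0,0],[-1,0,0,-60,0,0,0],[-1,0,0,-60,0,0,0],[-1,0,0,-60,0,0,0]],
  ],
)

```text
t: 6.07
eef_pos: [0.5519, 0.0815, 0.149]
tool_rot: [0.0, -0.038, 0.999, 0.0]
contact_force: [-1.0, 0.5, -5.8]
gripper_width: 0.151
grasp_force: 51.4
```

Call:
step_arm(
  increments=[
    [[-1,0,0,0,0,0,0],[-1,0,0,0,0,0,0]],
  ],
)

```text
t: 6.23
eef_pos: [0.5512, 0.0813, 0.1478]
tool_rot: [-0.001, -0.038, 0.999, -0.0]
contact_force: [0.5, -0.3, -6.2]
gripper_width: 0.158
grasp_force: 51.4
```

Call:
step_arm(
  increments=[
    [[-1,0,0,0,0,0,0],[-1,0,0,0,0,0,0]],
  ],
)

```text
t: 6.4
eef_pos: [0.5518, 0.0813, 0.1483]
tool_rot: [-0.001, -0.038, 0.999, -0.0]
contact_force: [0.9, 0.0, -5.4]
gripper_width: 0.156
grasp_force: 51.4
```

```bash
python3 - <<'E'
from h import *
from station import bot
o=bot.get_obs(); print(o['eef_pos'],inc(o,[.45,-.03,.29],np.radians(172)))
E
```

```text
[0.55175684 0.08130819 0.14828601] (array([ 110. , -103.4, -141.5]), array([-0. , -0.1, 12.3]))
```

Call:
step_arm(
  increments=[
    [[-1,0,0,-30,0,0,0],[-1,0,0,-65,0,0,0],[-1,0,0,-100,0,0,1],[-1,20,-20,-120,0,0,3],[-1,40,-40,-135,0,0,6],[-1,65,-60,-141,0,0,9],[-1,90,-80,-141,0,0,11],[-1,110,-103,-141,0,0,12.3],[-1,110,-103,-141,0,0,12.3],[-1,110,-103,-141,0,0,12.3]],
  ],
)

```text
t: 7.23
eef_pos: [0.449, -0.0312, 0.29]
tool_rot: [-0.0, 0.071, 0.997, 0.001]
contact_force: [0.4, -0.7, -4.5]
gripper_width: 0.154
grasp_force: 51.4
```

Call:
step_arm(
  increments=[
    [[-1,0,0,0,0,0,0],[-1,0,0,0,0,0,0],[-1,0,0,0,0,0,0]],
  ],
)

```text
t: 7.48
eef_pos: [0.4507, -0.0288, 0.2898]
tool_rot: [-0.0, 0.069, 0.998, -0.0]
contact_force: [0.2, -0.6, -6.2]
gripper_width: 0.152
grasp_force: 51.5
```

```bash
python3 - <<'E'
from h import *
from station import bot
d=snap(bot,'wrist','w2'); cv2.imwrite('pics/w2.png',cv2.resize(d['image'][:,:,::-1],(800,600)))
o=bot.get_obs();print(o['eef_pos'],o['tool_rot'])
E
```

```text
[ 0.45063105 -0.02890215  0.28983738] [-1.63673805e-04  6.90182444e-02  9.97615355e-01 -2.42524605e-04]
```

View pics/w2.png

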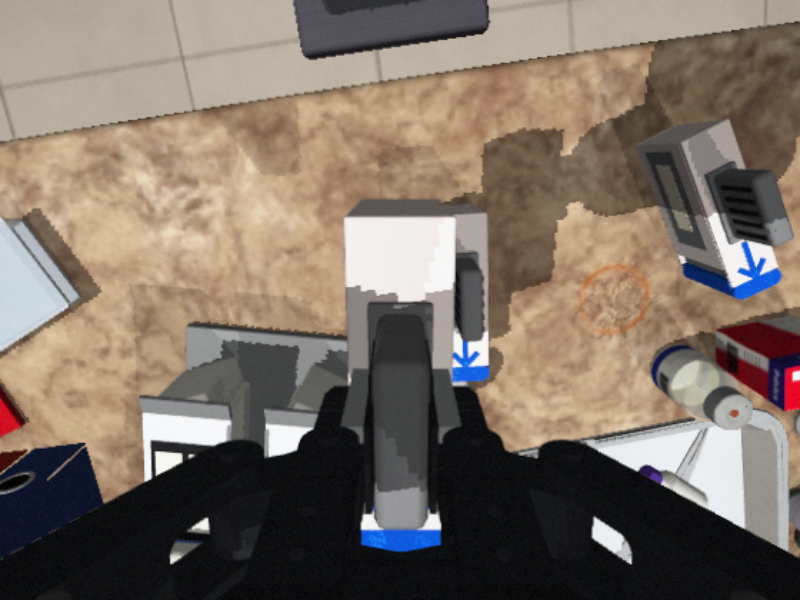

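```bash
python3 - <<'E'
from h import *
from station import bot
o=bot.get_obs(); print(inc(o,[.40,-.26,.42],np.radians(172)))
E
```

```text
(array([  18.4, -235.9, -130. ]), array([-0. , -0. ,  0.1]))
```

Call:
step_arm(
  increments=[
    [[-1,2,-30,-17,0,0,0],[-1,5,-62,-34,0,0,0],[-1,7,-94,-52,0,0,0],[-1,10,-126,-70,0,0,0],[-1,12,-158,-88,0,0,0],[-1,14,-190,-105,0,0,0],[-1,17,-220,-121,0,0,0],[-1,18,-236,-130,0,0,0],[-1,18,-236,-130,0,0,0],[-1,18,-236,-130,0,0,0]],
  ],
)

```text
t: 8.37
eef_pos: [0.3998, -0.2614, 0.4203]
tool_rot: [0.0, 0.071, 0.998, -0.0]
contact_force: [-0.3, 1.7, -5.9]
gripper_width: 0.156
grasp_force: 51.5
```

Call:
step_arm(
  increments=[
    [[-1,0,0,0,0,0,0],[-1,0,0,0,0,0,0],[-1,0,0,0,0,0,0]],
  ],
)

```text
t: 8.62
eef_pos: [0.3999, -0.2595, 0.4194]
tool_rot: [-0.001, 0.068, 0.998, 0.0]
contact_force: [0.5, -0.4, -5.3]
gripper_width: 0.155
grasp_force: 51.5
```

```bash
python3 - <<'E'
from h import *
from station import bot
d=snap(bot,'wrist','w3'); cv2.imwrite('pics/w3.png',cv2.resize(d['image'][100:400,200:560,::-1],(798,665))[:600])
o=bot.get_obs();print(o['eef_pos'],o['tool_rot'],o['contact_force'])
E
```

```text
[ 0.39984201 -0.25968027  0.41948414] [-5.52127648e-04  6.86471870e-02  9.97640839e-01  1.20441360e-04] [-0.26914824 -0.42939435 -4.95091408]
```

View pics/w3.png

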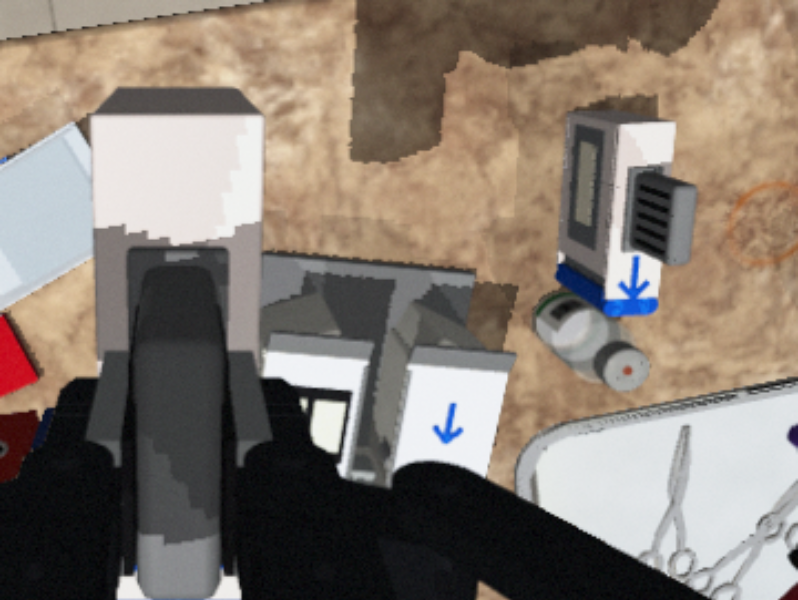

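```bash
python3 - <<'E'
from h import *
def edges(d,rows,c0,c1,cm):
    g=d['image'].min(2).astype(float); L=[];Rr=[]
    for v in rows:
        r=g[v,c0:c1]; m=cm(v)-c0
        # left plate edge: scan from mid to the left until bright
        def cross(seq,pos):
            for i in range(1,len(seq)):
                if seq[i]>=170>seq[i-1]: return pos[i-1]+(170-seq[i-1])/(seq[i]-seq[i-1])*(pos[i]-pos[i-1])
        idx=np.arange(c0,c1)
        a=cross(r[:m+1][::-1],idx[:m+1][::-1]); b=cross(r[m:],idx[m:])
        if a: L.append((a,v))
        if b: Rr.append((b,v))
    return np.array(L),np.array(Rr)
def fit(P):
    for _ in range(3):
        k=np.polyfit(P[:,0],P[:,1],1); e=P[:,1]-np.polyval(k,P[:,0]); P=P[abs(e)<max(2.0e-3,1.5*e.std())]
    return k,e.std(),len(P)
d=load('w3')
L,Rr=edges(d,range(266,306),330,440,lambda v:int(200+(388-(v-264)*.33*1.0*2.2)/2.2167))
for z in (.09,):
    ks=[]
    for E in (L,Rr):
        k,s,n=fit(plane(d,E,z)[:,:2]); ks.append(k); print('w3 z',z,'yaw',np.degrees(np.arctan(k[0])).round(2),'y@.55',np.polyval(k,.55).round(4),'y@.6',np.polyval(k,.6).round(4),s,n)
# sill front & lip front edges
f=lambda x,y:(200+x/2.2167,100+y/2.2167)
print('sill',plane(d,[f(265,254),f(370,262),f(475,271)],.01).round(4).tolist())
print('lip top?',plane(d,[f(272,335),f(375,343),f(415,347),f(515,352)],.095).round(4).tolist())
print('white edge',plane(d,[f(268,350),f(370,360),f(412,362),f(512,372)],.09).round(4).tolist())
d=load('top0')
c=lambda x,y:(130+x/3.325,110+y/3.325)
L,Rr=edges(d,range(197,222),320,352,lambda v:int(round(130+(690-(v*1.0-196)*3.325*.15)/3.325)))
for E in (L,Rr):
    k,s,n=fit(plane(d,E,.09)[:,:2]); print('top','yaw',np.degrees(np.arctan(k[0])).round(2),'y@.55',np.polyval(k,.55).round(4),'y@.6',np.polyval(k,.6).round(4),s,n)
print('top lip',plane(d,[c(605,361),c(665,372),c(690,377),c(748,384)],.095).round(4).tolist())
print('hood front foot/deck end',plane(d,[c(620,255),c(770,283)],.09).round(4).tolist())
E
```

```text
w3 z 0.09 yaw -13.4 y@.55 -0.1667 y@.6 -0.1786 0.00016017337615233546 40
w3 z 0.09 yaw -13.34 y@.55 -0.1373 y@.6 -0.1491 0.00016132382837980515 39
sill [[0.4906, -0.212, 0.01], [0.5062, -0.1411, 0.01], [0.5226, -0.0695, 0.01]]
lip top? [[0.5167, -0.2192, 0.095], [0.5303, -0.1588, 0.095], [0.5361, -0.1352, 0.095], [0.5477, -0.0756, 0.095]]
white edge [[0.528, -0.2223, 0.09], [0.543, -0.1616, 0.09], [0.5478, -0.1364, 0.09], [0.563, -0.0759, 0.09]]
top yaw -13.42 y@.55 -0.1384 y@.6 -0.1504 0.0001572555079280368 22
top yaw -13.42 y@.55 -0.1634 y@.6 -0.1753 0.00023498466489438083 24
top lip [[0.548, -0.081, 0.095], [0.5362, -0.1393, 0.095], [0.5308, -0.1636, 0.095], [0.5229, -0.2202, 0.095]]
hood front foot/deck end [[0.6558, -0.0989, 0.09], [0.6252, -0.2471, 0.09]]
```

```bash
python3 - <<'E'
from h import *
from station import bot
o=bot.get_obs(); print(inc(o,[.4235,-.1204,.20],np.radians(166.6)))
E
```

```text
(array([ -4.6, 141.2, 219.5]), array([ 0. , -0.1,  5.5]))
```

Call:
step_arm(
  increments=[
    [[-1,-1,21,33,0,0,1],[-1,-1,42,66,0,0,2],[-1,-2,63,99,0,0,3],[-1,-3,84,132,0,0,4],[-1,-4,105,165,0,0,5],[-1,-4,126,195,0,0,5.5],[-1,-5,141,219,0,0,5.5],[-1,-5,141,219,0,0,5.5],[-1,-5,141,219,0,0,5.5],[-1,-5,141,219,0,0,5.5]],
  ],
  force=100,
)

```text
t: 9.5
eef_pos: [0.4248, -0.1222, 0.2016]
tool_rot: [0.0, 0.117, 0.993, -0.0]
contact_force: [-0.5, 0.1, -5.8]
gripper_width: 0.141
grasp_force: 101.8
```

```bash
python3 - <<'E'
from h import *
from station import bot
o=bot.get_obs(); print(o['eef_pos'],o['contact_force'],inc(o,[.4235,-.1204,.103],np.radians(166.6)))
E
```

```text
[ 0.42477787 -0.12215205  0.20160332] [-0.46769433  0.06754393 -5.80528029] (array([ 1.8,  1.5, 98.6]), array([-0. ,  0.1, -0.1]))
```

Call:
step_arm(
  increments=[
    [[-1,0,1,30,0,0,0],[-1,0,1,60,0,0,0],[-1,0,1,85,0,0,0],[-1,0,1,97,0,0,0],[-1,0,1,97,0,0,0],[-1,0,1,97,0,0,0],[-1,0,1,97,0,0,0]],
  ],
)

```text
t: 10.08
eef_pos: [0.426, -0.1216, 0.1056]
tool_rot: [0.002, 0.118, 0.993, 0.0]
contact_force: [-0.4, -0.6, -4.7]
gripper_width: 0.145
grasp_force: 103.8
```

Call:
step_arm(
  increments=[
    [[-1,0,0,0,0,0,0]],
  ],
)

```text
t: 10.17
eef_pos: [0.4259, -0.1213, 0.1056]
tool_rot: [0.002, 0.118, 0.993, 0.0]
contact_force: [-0.5, -0.9, -5.8]
gripper_width: 0.142
grasp_force: 103.8
```

```bash
python3 - <<'E'
from h import *
from station import bot
o=bot.get_obs(); print(o['eef_pos'],o['contact_force'])
u=np.array([.9728,-.2317]); p=o['eef_pos'][:2]-[.55,-.1505]; print('s',p@u,'lat',p@[.2317,.9728])
d=snap(bot,'wrist','w4')
# magazine bottom-near etc: check side cam
d=snap(bot,'side','s4'); v=d['image'][180:310,215:395,::-1]; cv2.imwrite('pics/s4.png',cv2.resize(v,None,fx=4.4,fy=4.4,interpolation=cv2.INTER_CUBIC))
E
```

```text
[ 0.42591946 -0.12127751  0.10559458] [-0.46957631 -0.87175732 -5.80907967]
s -0.1274763974016819 lat -0.0003218255071532651
```

View pics/s4.png

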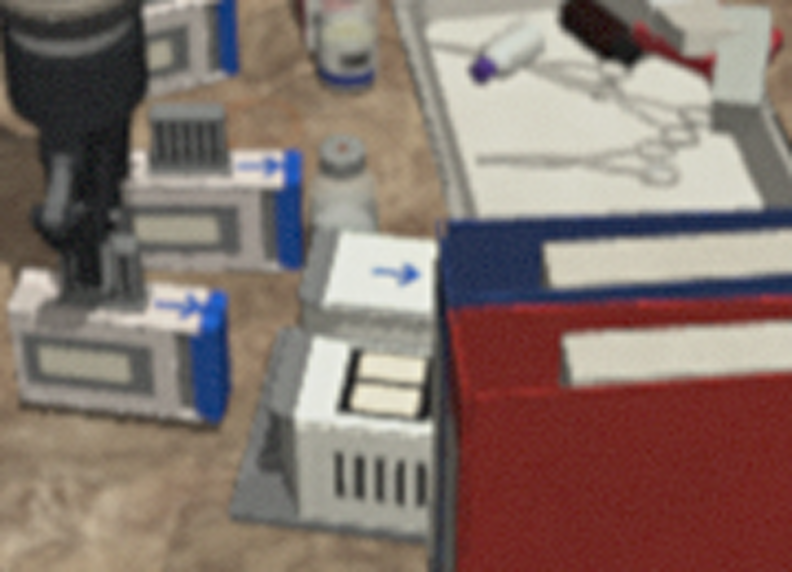

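```bash
python3 - <<'E'
from h import *
d=load('w3'); f=lambda x,y:(200+x/2.2167,100+y/2.2167)
P=plane(d,[f(92,114),f(262,114)],.4194-.0905+.072); tcp=np.array([.3999,-.2596]); a=np.radians(-8); 
for p in P: v=p[:2]-tcp; print(v@[np.cos(a),np.sin(a)],v@[-np.sin(a),np.cos(a)])
E
```

```text
-0.05076805543809663 -0.016571806396563298
-0.050840842743465904 0.01601845121299665
```

Call:
step_arm(
  increments=[
    [[-1,-5,0,2,0,0,0],[-1,-13,0,3,0,0,0],[-1,-21,0,3,0,0,0],[-1,-28,0,3,0,0,0],[-1,-34,0,3,0,0,0],[-1,-40,0,3,0,0,0],[-1,-46,0,3,0,0,0],[-1,-52,0,3,0,0,0],[-1,-58,0,3,0,0,0],[-1,-63,0,3,0,0,0]],
  ],
)

```text
t: 11.1
eef_pos: [0.4863, -0.1357, 0.101]
tool_rot: [0.0, 0.117, 0.993, -0.0]
contact_force: [-0.8, 0.9, -4.7]
gripper_width: 0.141
grasp_force: 103.8
```

```bash
cat > st.py <<'E'
from h import *
from station import bot
o=bot.get_obs(); print(o['t'],o['eef_pos'].round(4),o['contact_force'].round(1),o['torque'].round(2),o['grasp_force'].round(1),o['gripper_width'].round(3))
u=np.array([.9728,-.2317]); p=o['eef_pos'][:2]-[.55,-.1505]; F=o['contact_force'][:2];print('s',(p@u).round(4),'lat',(p@[.2317,.9728]).round(4),'Fs',(F@u).round(1),'Fl',(F@[.2317,.9728]).round(1),'yaw',inc(o,o['eef_pos'],np.radians(166.6))[1])
E
python3 st.py
```

```text
Traceback (most recent call last):
  File "st.py", line 3, in <module>
    o=bot.get_obs(); print(o['t'],o['eef_pos'].round(4),o['contact_force'].round(1),o['torque'].round(2),o['grasp_force'].round(1),o['gripper_width'].round(3))
                                                                                                         ^^^^^^^^^^^^^^^^^^^^^^
AttributeError: 'float' object has no attribute 'round'
```

Call:
step_arm(
  increments=[
    [[-1,-5,0,0,0,0,0],[-1,-10,0,0,0,0,0],[-1,-15,0,0,0,0,0],[-1,-20,0,0,0,0,0],[-1,-25,0,0,0,0,0],[-1,-30,0,0,0,0,0],[-1,-35,0,0,0,0,0],[-1,-40,0,0,0,0,0],[-1,-45,0,0,0,0,0],[-1,-48,0,0,0,0,0]],
  ],
)

```text
t: 11.93
eef_pos: [0.5331, -0.1469, 0.1011]
tool_rot: [0.0, 0.117, 0.993, -0.0]
contact_force: [1.2, -0.4, -5.4]
gripper_width: 0.142
grasp_force: 103.8
```

```bash
sed -i "s/,o\['grasp_force'\].*/)/" st.py; python3 st.py
```

```text
11.9333 [ 0.5331 -0.1469  0.1011] [ 1.2 -0.4 -5.4] [ 0.08 -0.    0.17]
s -0.0172 lat -0.0004 Fs 1.2 Fl -0.1 yaw [-0.   0.  -0.1]
```

Call:
step_arm(
  increments=[
    [[-1,-3,0,0,0,0,0],[-1,-6,0,0,0,0,0],[-1,-9,0,0,0,0,0],[-1,-11,0,0,0,0,0],[-1,-13,0,0,0,0,0],[-1,-15,0,0,0,0,0],[-1,-17,0,0,0,0,0],[-1,-19,0,0,0,0,0],[-1,-21,0,0,0,0,0],[-1,-23,0,0,0,0,0]],
  ],
)

```text
t: 12.77
eef_pos: [0.553, -0.1518, 0.1004]
tool_rot: [-0.002, 0.118, 0.993, 0.0]
contact_force: [-4.5, 1.1, -5.3]
gripper_width: 0.144
grasp_force: 104.1
```

```bash
python3 st.py
```

```text
12.7667 [ 0.553  -0.1518  0.1004] [-4.5  1.1 -5.3] [0.18 1.15 0.  ]
s 0.0033 lat -0.0006 Fs -4.7 Fl 0.0 yaw [ 0.  -0.2 -0.1]
```

Call:
step_arm(
  increments=[
    [[-1,-2,0,0,0,0,0],[-1,-4,0,0,0,0,0],[-1,-6,0,0,0,0,0],[-1,-8,0,0,0,0,0],[-1,-10,0,0,0,0,0]],
  ],
)

```text
t: 13.18
eef_pos: [0.5644, -0.1544, 0.1009]
tool_rot: [-0.0, 0.117, 0.993, 0.0]
contact_force: [-4.1, 0.3, -6.2]
gripper_width: 0.141
grasp_force: 103.8
```

Call:
step_arm(
  increments=[
    [[-1,-2,0,0,0,0,0],[-1,-4,0,0,0,0,0],[-1,-6,0,0,0,0,0]],
  ],
)

```text
t: 13.43
eef_pos: [0.5707, -0.1559, 0.1009]
tool_rot: [0.0, 0.117, 0.993, -0.0]
contact_force: [0.6, 0.1, -9.6]
gripper_width: 0.144
grasp_force: 103.4
```

```bash
python3 st.py
```

```text
13.4333 [ 0.5707 -0.1559  0.1009] [ 0.6  0.1 -9.6] [-0.03  0.12 -0.04]
s 0.0214 lat -0.0005 Fs 0.6 Fl 0.2 yaw [-0.   0.  -0.1]
```

Call:
step_arm(
  increments=[
    [[-1,-1,0,0,0,0,0],[-1,-2,0,0,0,0,0],[-1,-3,0,0,0,0,0],[-1,-3,0,0,0,0,0]],
  ],
)

```text
t: 13.77
eef_pos: [0.5719, -0.1562, 0.1011]
tool_rot: [-0.001, 0.117, 0.993, 0.0]
contact_force: [-7.7, 1.7, -2.1]
gripper_width: 0.146
grasp_force: 104.6
```

```bash
python3 st.py
```

```text
13.7667 [ 0.5719 -0.1562  0.1011] [-7.7  1.7 -2.1] [0.37 1.49 0.03]
s 0.0227 lat -0.0005 Fs -7.8 Fl -0.1 yaw [ 0.  -0.2 -0.1]
```

Call:
step_arm(
  increments=[
    [[-1,-1.5,0,0,0,0,0],[-1,-3,0,0,0,0,0],[-1,-3,0,0,0,0,0],[-1,-3,0,0,0,0,0]],
  ],
)

```text
t: 14.1
eef_pos: [0.572, -0.1563, 0.1011]
tool_rot: [-0.004, 0.118, 0.993, 0.001]
contact_force: [-16.2, 4.8, 9.0]
gripper_width: 0.144
grasp_force: 106.2
```

```bash
python3 st.py
```

```text
14.1 [ 0.572  -0.1563  0.1011] [-16.2   4.8   9. ] [1.01 3.25 0.1 ]
s 0.0227 lat -0.0006 Fs -16.9 Fl 0.9 yaw [ 0.1 -0.5 -0.1]
```

Call:
step_arm(
  increments=[
    [[-1,3,0,0,0,0,0],[-1,5,0,0,0,0,0],[-1,5,0,0,0,0,0],[-0.3,5,0,0,0,0,0],[-0.3,5,0,0,0,0,0],[-0.3,5,0,0,0,0,0],[-0.3,5,0,-25,0,0,0],[-0.3,5,0,-60,0,0,0],[-0.3,5,0,-100,0,0,0],[-0.3,5,0,-120,0,0,0]],
  ],
  force=50,
)

```text
t: 14.93
eef_pos: [0.5736, -0.1574, 0.2262]
tool_rot: [0.003, 0.118, 0.993, -0.0]
contact_force: [1.1, 0.2, 1.0]
gripper_width: 0.352
grasp_force: 0.0
```

```bash
python3 - <<'E'
from h import *
from station import bot
d=snap(bot,'top','top5'); v=d['image'][140:250,250:380,::-1]
cv2.imwrite('pics/t5.png',cv2.resize(v,None,fx=5,fy=5,interpolation=cv2.INTER_CUBIC))
o=bot.get_obs(); print(o['eef_pos'],o['gripper_width'],o['contact_force'])
u=np.array([.9728,-.2317])
a=np.radians(-4.8)
print(inc(o,[.40,.20,.33],np.pi), inc(o,[.4805,.0115,.20],np.pi+a))
E
```

```text
[ 0.57518906 -0.15783983  0.22891128] 0.351967996762623 [ 1.12137002 -0.88995106  2.65906734]
(array([ 252.9,  307. , -103.6]), array([ -0. ,   0.7, -13.5])) (array([132. , 142.4,  27.6]), array([ 0. ,  0.7, -8.7]))
```

View pics/t5.png

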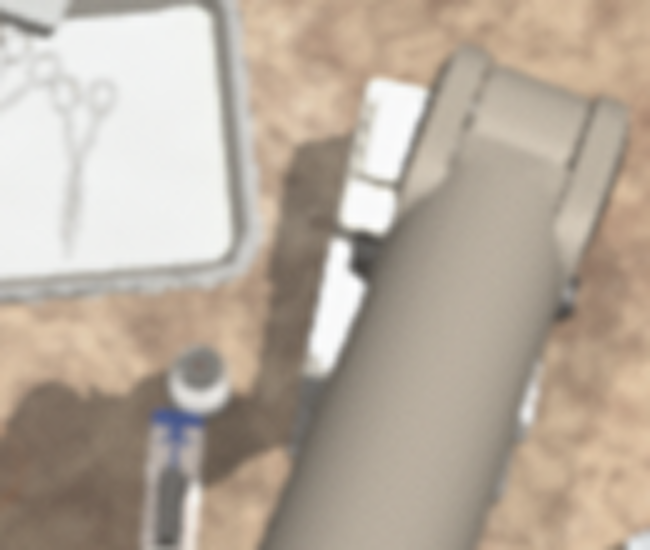

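```bash
python3 - <<'E'
from h import *
d=load('top0'); c=lambda x,y:(130+x/3.325,110+y/3.325)
P=plane(d,[c(42,345),c(182,322),c(205,475),c(60,500)],.045)[:,:2]; print(P.round(4).tolist(),P.mean(0))
e=[P[0]-P[3],P[1]-P[2],P[0]-P[1],P[3]-P[2]]; print([ (np.linalg.norm(v).round(4),np.degrees(np.arctan2(v[1],v[0])).round(1)) for v in e])
lab={'green':(45,80,140),'red':(0,10,160)}
for nm in('top0','w1'):
    d=load(nm); hsv=cv2.cvtColor(d['image'],cv2.COLOR_RGB2HSV)
    for l,(a,b,s) in lab.items():
        m=(hsv[...,0]>=a)&(hsv[...,0]<=b)&(hsv[...,1]>s)&(hsv[...,2]>70)
        roi=(150,235,195,265) if nm=='top0' else (455,150,560,200)
        k=np.zeros_like(m); k[roi[1]:roi[3],roi[0]:roi[2]]=m[roi[1]:roi[3],roi[0]:roi[2]]
        p=np.argwhere(k)[:,::-1]; print(nm,l,len(p),plane(d,[p.mean(0)],.004).round(4))
# w1 rim: left front corner & left back corner (px)
d=load('w1'); print('w1 rim',plane(d,[(458,163),(470,287),(497,161)],.045).round(4).tolist())
E
```

```text
[[0.5831, 0.4904], [0.6047, 0.345], [0.4478, 0.3183], [0.4237, 0.4661]] [0.51483579 0.40494649]
[(np.float64(0.1613), np.float64(8.6)), (np.float64(0.1592), np.float64(9.6)), (np.float64(0.147), np.float64(98.5)), (np.float64(0.1498), np.float64(99.2))]
top0 green 0 [[nan nan nan]]
top0 red 69 [[0.4698 0.3659 0.004 ]]
w1 green 512 [[0.4574 0.4389 0.004 ]]
w1 red 593 [[0.4676 0.371  0.004 ]]
w1 rim [[0.443, 0.309, 0.045], [0.6088, 0.3456, 0.045], [0.4405, 0.3569, 0.045]]<stdin>:12: RuntimeWarning: Mean of empty slice.
  ret = um.true_divide(
```

```bash
python3 - <<'E'
from h import *
from station import bot
o=bot.get_obs(); print(o['eef_pos'],inc(o,[.42,.27,.36],np.radians(180)))
E
```

```text
[ 0.57518906 -0.15783983  0.22891128] (array([ 249.5,  379.8, -133.5]), array([ -0. ,   0.7, -13.5]))
```

Call:
step_arm(
  increments=[
    [[-0.3,20,20,-20,0,0,-1],[-0.3,40,45,-40,0,0,-2],[-0.3,58,75,-60,0,0,-4],[-0.3,76,105,-75,0,0,-5],[-0.3,94,137,-90,0,0,-6],[-0.3,112,169,-100,0,0,-8],[-0.3,130,201,-110,0,0,-9],[-0.3,148,233,-120,0,0,-10],[-0.3,166,265,-128,0,0,-12],[-0.3,184,297,-130,0,0,-13.5]],
  ],
)

```text
t: 15.82
eef_pos: [0.4619, 0.1776, 0.3533]
tool_rot: [0.002, -0.001, 1.0, 0.001]
contact_force: [2.0, 1.1, -0.4]
gripper_width: 0.349
grasp_force: 0.0
```

Call:
step_arm(
  increments=[
    [[-0.3,18,30,0,0,0,0],[-0.3,40,60,0,0,0,0],[-0.3,60,77,0,0,0,0],[-0.3,60,77,0,0,0,0],[-0.3,60,77,0,0,0,0],[-0.3,60,77,0,0,0,0]],
  ],
)

```text
t: 16.32
eef_pos: [0.4023, 0.2521, 0.3514]
tool_rot: [0.001, 0.0, 1.0, 0.0]
contact_force: [-0.3, 0.5, 0.4]
gripper_width: 0.348
grasp_force: 0.0
```

```bash
python3 - <<'E'
from h import *
from station import bot
d=snap(bot,'wrist','w6'); t=snap(bot,'top','t6')
o=bot.get_obs(); print(o['t'],o['eef_pos'],o['tool_rot'])
a=cv2.resize(d['image'][60:360,200:560,::-1],(798,665))[:600]; cv2.imwrite('pics/w6.png',a)
E
```

```text
16.4167 [0.40262279 0.25152588 0.35127867] [3.31543564e-04 1.22320858e-03 9.99999185e-01 1.52377090e-04]
```

View pics/w6.png

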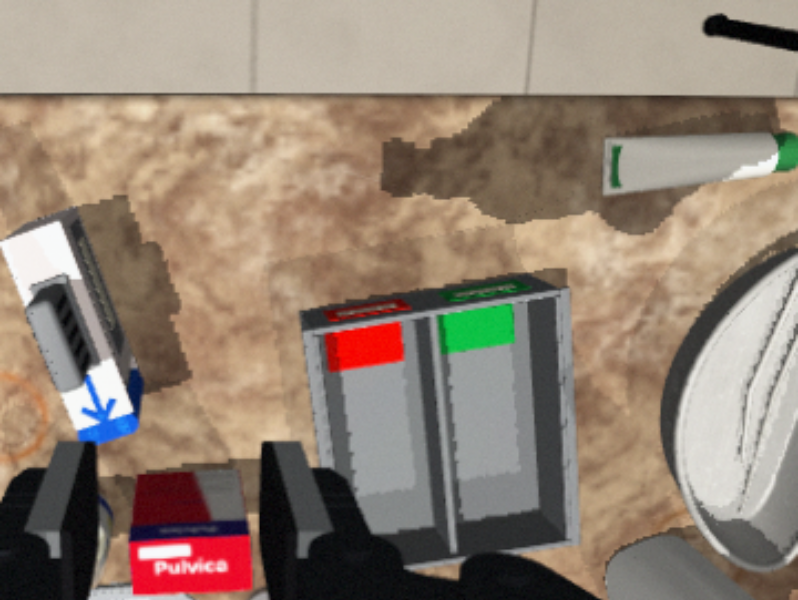

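```bash
python3 - <<'E'
from h import *
d=load('w6'); f=lambda x,y:(200+x/2.2167,60+y/2.2167)
P=plane(d,[f(303,332),f(570,291),f(579,543),f(427,314),f(453,554)],.045)[:,:2]; print(P.round(4).tolist())
for i,j in((0,1),(1,2),(3,4)):
    v=P[j]-P[i]; print(np.linalg.norm(v).round(4),np.degrees(np.arctan2(v[1],v[0])).round(1))
print('centre from diag',(P[0]+P[2])/2,'divider mid',(P[3]+P[4])/2)
hsv=cv2.cvtColor(d['image'],cv2.COLOR_RGB2HSV)
for l,a,b in(('g',45,80),('r',0,8)):
    m=((hsv[...,0]>=a)&(hsv[...,0]<=b)&(hsv[...,1]>150)&(hsv[...,2]>150)); m[:195]=0;m[:,:345]=0;m[232:]=0;m[:,440:]=0
    p=np.argwhere(m)[:,::-1]; print(l,len(p),plane(d,[p.mean(0)],.004))
o={'eef_pos':np.array([.4023,.252,.3513]),'tool_rot':[0,0,1,0]}
print('A again', [ (r[0].round(4),r[1],r[2]) for r in mags(load('t6'),[(250,198,272,240)])])
# B handle in printer: top cam, predicted home handle corners vs. dark/grey
t=load('t6'); u=np.array([.9728,-.2317]); n=np.array([.2317,.9728])
g=t['image'].mean(2)
for s in np.arange(-.04,.075,.005):
    q=proj(t,[*(np.array([.55,-.1505])+u*s),.127])[0]; print(round(s,3),q.round(1),t['image'][int(round(q[1])),int(round(q[0]))],end=' ; ')
E
```

```text
[[0.4524, 0.3216], [0.4292, 0.4682], [0.5836, 0.493], [0.4422, 0.3899], [0.5905, 0.4174]]
0.1484 99.0
0.1564 9.1
0.1508 10.5
centre from diag [0.51800627 0.40731061] divider mid [0.5163321  0.40367791]
g 540 [[0.46038437 0.43435663 0.004     ]]
r 610 [[0.47129533 0.36584749 0.004     ]]Traceback (most recent call last):
  File "<stdin>", line 12, in <module>
  File "h.py", line 36, in mags
    P=plane(d,p,z)[:,:2].astype(np.float32)
      ~~~~~^^^^^^^
  File "h.py", line 7, in plane
    c,r=ray(d,px); return c+r*((z-c[2])/r[:,2])[:,None]
        ~~~^^^^^^
  File "h.py", line 4, in ray
    u=cv2.undistortPoints(np.array(px,float).reshape(-1,1,2),d['camera_matrix'],d['dist']).reshape(-1,2)
      ~~~~~~~~~~~~~~~~~~~^^^^^^^^^^^^^^^^^^^^^^^^^^^^^^^^^^^^^^^^^^^^^^^^^^^^^^^^^^^^^^^^^
cv2.error: OpenCV(4.12.0) /io/opencv/modules/calib3d/src/undistort.dispatch.cpp:347: error: (-215:Assertion failed) CV_IS_MAT(_src) && CV_IS_MAT(_dst) && (_src->rows == 1 || _src->cols == 1) && (_dst->rows == 1 || _dst->cols == 1) && _src->cols + _src->rows - 1 == _dst->rows + _dst->cols - 1 && (CV_MAT_TYPE(_src->type) == CV_32FC2 || CV_MAT_TYPE(_src->type) == CV_64FC2) && (CV_MAT_TYPE(_dst->type) == CV_32FC2 || CV_MAT_TYPE(_dst->type) == CV_64FC2) in function 'cvUndistortPointsInternal'
```

```bash
python3 - <<'E'
from h import *
from station import bot
t=load('t6'); u=np.array([.9728,-.2317])
for s in np.arange(-.03,.075,.005):
    q=proj(t,[*(np.array([.55,-.1505])+u*s),.127])[0]; print(round(s,3),q.round(1),t['image'][int(round(q[1])),int(round(q[0]))].tolist())
o=bot.get_obs(); print(o['eef_pos'],inc(o,[.4805,.0112,.20],np.radians(175.2)))
E
```

```text
-0.03 [332.3 224.7] [248, 248, 246]
-0.025 [332.6 223.2] [247, 247, 244]
-0.02 [332.9 221.7] [248, 248, 245]
-0.015 [333.2 220.2] [237, 233, 228]
-0.01 [333.6 218.7] [183, 176, 170]
-0.005 [333.9 217.2] [101, 98, 95]
0.0 [334.2 215.7] [119, 116, 113]
0.005 [334.5 214.2] [168, 165, 162]
0.01 [334.8 212.7] [177, 176, 172]
0.015 [335.1 211.2] [172, 171, 167]
0.02 [335.4 209.7] [171, 169, 166]
0.025 [335.7 208.2] [174, 172, 169]
0.03 [336.  206.7] [172, 170, 168]
0.035 [336.3 205.2] [166, 165, 161]
0.04 [336.6 203.7] [172, 171, 167]
0.045 [337.  202.3] [191, 198, 215]
0.05 [337.3 200.8] [199, 212, 231]
0.055 [337.6 199.3] [206, 219, 236]
0.06 [337.9 197.8] [169, 189, 231]
0.065 [338.2 196.3] [139, 165, 225]
0.07 [338.5 194.9] [122, 148, 216]
[0.40262279 0.25152588 0.35127867] (array([ -78.4, -240.2,  151.3]), array([0. , 0. , 4.7]))
```

Call:
step_arm(
  increments=[
    [[-0.1,-10,-30,10,0,0,0.5],[-0.1,-20,-65,25,0,0,1],[-0.1,-32,-100,45,0,0,2],[-0.1,-44,-133,65,0,0,3],[-0.1,-55,-166,85,0,0,4],[-0.1,-66,-198,105,0,0,4.7],[-0.1,-76,-228,130,0,0,4.7],[-0.1,-78,-240,151,0,0,4.7],[-0.1,-78,-240,165,0,0,4.7],[-0.1,-78,-240,165,0,0,4.7]],
  ],
)

```text
t: 17.25
eef_pos: [0.4781, 0.0099, 0.1836]
tool_rot: [-0.002, 0.043, 0.999, -0.001]
contact_force: [-0.2, 0.6, 0.0]
gripper_width: 0.451
grasp_force: 0.0
```

```bash
python3 - <<'E'
from h import *
from station import bot
d=snap(bot,'wrist','w7'); o=bot.get_obs(); print(o['eef_pos'],inc(o,[.4805,.0112,.091],np.radians(175.2)))
E
```

```text
[0.47889682 0.0110218  0.18508667] (array([-1.8,  0.5, 94.1]), array([-0.1, -0.1, -0.1]))
```

Call:
step_arm(
  increments=[
    [[-0.1,-1,0,35,0,0,0],[-0.1,-1,0,70,0,0,0],[-0.1,-1,0,93,0,0,0],[-0.1,-1,0,94,0,0,0],[-1,-1,0,94,0,0,0],[-1,-1,0,94,0,0,0],[-1,-1,0,94,0,0,0],[-1,-1,0,94,0,0,0]],
  ],
  force=60,
)

```text
t: 17.97
eef_pos: [0.4821, 0.0127, 0.0938]
tool_rot: [0.002, 0.041, 0.999, 0.001]
contact_force: [1.6, -0.8, 4.8]
gripper_width: 0.152
grasp_force: 61.2
```

Call:
step_arm(
  increments=[
    [[-1,0,0,-15,0,0,0],[-1,0,0,-40,0,0,0],[-1,0,0,-75,0,0,0],[-1,0,0,-110,0,0,0],[-1,0,0,-140,0,0,0],[-1,0,0,-150,0,0,0],[-1,0,0,-150,0,0,0],[-1,0,0,-150,0,0,0]],
  ],
)

```text
t: 18.63
eef_pos: [0.4801, 0.0128, 0.2417]
tool_rot: [0.0, 0.041, 0.999, 0.0]
contact_force: [-0.7, 0.4, -3.7]
gripper_width: 0.148
grasp_force: 59.9
```

```bash
python3 - <<'E'
from h import *
from station import bot
o=bot.get_obs(); print(o['eef_pos'],o['contact_force'],inc(o,[.502,.4377,.24],np.radians(189.1)))
E
```

```text
[0.48007084 0.01284483 0.24165303] [-0.65147958  0.40403004 -3.70885606] (array([ 12.7, 425.2,   2. ]), array([  0. ,   0. , -13.8]))
```

Call:
step_arm(
  increments=[
    [[-1,1,30,0,0,0,-1],[-1,2,70,0,0,0,-2],[-1,3,110,0,0,0,-4],[-1,4,150,0,0,0,-5],[-1,6,190,0,0,0,-6],[-1,7,230,0,0,0,-7],[-1,8,270,0,0,0,-9],[-1,9,310,0,0,0,-10],[-1,11,350,0,0,0,-12],[-1,12,388,0,0,0,-13.8]],
  ],
)

```text
t: 19.47
eef_pos: [0.4985, 0.4018, 0.2384]
tool_rot: [-0.002, -0.081, 0.997, -0.001]
contact_force: [0.6, -0.3, -2.9]
gripper_width: 0.151
grasp_force: 60.0
```

Call:
step_arm(
  increments=[
    [[-1,0,20,0,0,0,0],[-1,0,20,0,0,0,0],[-1,0,20,0,0,0,0],[-1,0,20,0,0,0,0]],
  ],
)

```text
t: 19.8
eef_pos: [0.4967, 0.4181, 0.2394]
tool_rot: [-0.001, -0.079, 0.997, -0.002]
contact_force: [0.6, -0.5, -4.1]
gripper_width: 0.151
grasp_force: 59.9
```

```bash
python3 - <<'E'
from h import *
from station import bot
o=bot.get_obs(); print(o['eef_pos'],o['contact_force'],inc(o,[.502,.4377,.098],np.radians(189.1)))
E
```

```text
[0.49674133 0.41806284 0.23943383] [ 0.57796084 -0.47881067 -4.12507619] (array([ -8.7,  19.1, 141.3]), array([-0.2, -0.2, -0. ]))
```

Call:
step_arm(
  increments=[
    [[-1,-9,19,5,0,0,0],[-1,-9,19,30,0,0,0],[-1,-9,19,60,0,0,0],[-1,-9,19,85,0,0,0],[-1,-9,19,110,0,0,0],[-1,-9,19,125,0,0,0],[-1,-9,19,135,0,0,0],[-1,-9,19,139,0,0,0],[-1,-9,19,141,0,0,0],[-1,-9,19,141,0,0,0]],
  ],
)

```text
t: 20.63
eef_pos: [0.5037, 0.4399, 0.1015]
tool_rot: [0.0, -0.079, 0.997, 0.0]
contact_force: [0.2, 0.2, -3.2]
gripper_width: 0.152
grasp_force: 60.0
```

```bash
python3 - <<'E'
from station import bot
o=bot.get_obs(); print(o['eef_pos'],o['contact_force'])
E
```

```text
[0.50368053 0.43988028 0.10154964] [ 0.15494065  0.17869567 -3.24326319]
```

Call:
step_arm(
  increments=[
    [[-1,0,0,1.5,0,0,0],[-1,0,0,3,0,0,0],[-1,0,0,4,0,0,0],[-1,0,0,4,0,0,0]],
  ],
)

```text
t: 20.97
eef_pos: [0.5034, 0.4406, 0.098]
tool_rot: [0.0, -0.079, 0.997, 0.0]
contact_force: [-1.0, 0.3, 1.4]
gripper_width: 0.15
grasp_force: 60.5
```

Call:
step_arm(
  increments=[
    [[-0.3,0,0,0,0,0,0],[-0.3,0,0,0,0,0,0],[-0.3,0,0,0,0,0,0],[-0.3,0,0,-15,0,0,0],[-0.3,0,0,-50,0,0,0],[-0.3,0,0,-80,0,0,0],[-0.3,0,0,-100,0,0,0],[-0.3,0,0,-100,0,0,0]],
  ],
)

```text
t: 21.63
eef_pos: [0.5056, 0.4421, 0.2028]
tool_rot: [0.003, -0.079, 0.997, 0.003]
contact_force: [0.2, 0.4, -0.0]
gripper_width: 0.35
grasp_force: 0.0
```

```bash
python3 - <<'E'
from h import *
from station import bot
o=bot.get_obs(); print(o['eef_pos'],o['contact_force'],inc(o,[.4425,.1944,.20],np.radians(199.4)))
E
```

```text
[0.50563544 0.44208874 0.20280855] [ 0.15000962  0.37675159 -0.03669045] (array([ 101.5, -234.6,    0.7]), array([  0.3,   0.5, -10.3]))
```

Call:
step_arm(
  increments=[
    [[-0.1,12,-28,0,0,0,-1],[-0.1,27,-63,0,0,0,-3],[-0.1,42,-98,0,0,0,-5],[-0.1,58,-134,0,0,0,-7],[-0.1,74,-170,0,0,0,-8.5],[-0.1,89,-205,0,0,0,-10.3],[-0.1,101,-234,0,0,0,-10.3],[-0.1,101,-234,20,0,0,-10.3],[-0.1,101,-234,20,0,0,-10.3],[-0.1,101,-234,20,0,0,-10.3]],
  ],
)

```text
t: 22.47
eef_pos: [0.4399, 0.1932, 0.1766]
tool_rot: [-0.001, -0.169, 0.986, -0.0]
contact_force: [0.5, 0.7, -0.5]
gripper_width: 0.448
grasp_force: 0.0
```

```bash
python3 - <<'E'
from h import *
from station import bot
o=bot.get_obs(); print(o['eef_pos'],o['contact_force'],inc(o,[.4425,.1944,.091],np.radians(199.4)))
E
```

```text
[0.43987877 0.19321066 0.17664791] [ 0.45116852  0.70966363 -0.48021709] (array([-3. ,  0.3, 85.6]), array([-0. , -0.1,  0. ]))
```

Call:
step_arm(
  increments=[
    [[-0.1,-3,0,35,0,0,0],[-0.1,-3,0,70,0,0,0],[-0.1,-3,0,86,0,0,0],[-0.1,-3,0,86,0,0,0],[-1,-3,0,86,0,0,0],[-1,-3,0,86,0,0,0],[-1,-3,0,86,0,0,0],[-1,-3,0,86,0,0,0]],
  ],
)

```text
t: 23.13
eef_pos: [0.4442, 0.195, 0.0924]
tool_rot: [0.001, -0.169, 0.986, 0.001]
contact_force: [1.2, 0.2, 1.5]
gripper_width: 0.148
grasp_force: 60.8
```

Call:
step_arm(
  increments=[
    [[-1,0,0,-15,0,0,0],[-1,0,0,-40,0,0,0],[-1,0,0,-75,0,0,0],[-1,0,0,-110,0,0,0],[-1,0,0,-140,0,0,0],[-1,0,0,-150,0,0,0],[-1,0,0,-150,0,0,0],[-1,0,0,-150,0,0,0]],
  ],
)

```text
t: 23.8
eef_pos: [0.443, 0.1942, 0.241]
tool_rot: [0.0, -0.169, 0.986, 0.0]
contact_force: [-0.1, 0.0, -2.4]
gripper_width: 0.15
grasp_force: 60.4
```

```bash
python3 - <<'E'
from h import *
from station import bot
o=bot.get_obs(); print(o['eef_pos'],o['contact_force'],inc(o,[.5125,.3705,.24],np.radians(189.1)))
E
```

```text
[0.44295683 0.19416857 0.24100662] [-0.12133339  0.02741143 -2.37699383] (array([-124.2,  143.2,    1.2]), array([ 0. ,  0. , 10.3]))
```

Call:
step_arm(
  increments=[
    [[-1,-18,20,0,0,0,2],[-1,-42,48,0,0,0,4],[-1,-66,76,0,0,0,6],[-1,-90,104,0,0,0,8],[-1,-112,130,0,0,0,10.3],[-1,-124,143,0,0,0,10.3],[-1,-124,143,0,0,0,10.3],[-1,-124,143,0,0,0,10.3]],
  ],
)

```text
t: 24.47
eef_pos: [0.5115, 0.3702, 0.2379]
tool_rot: [-0.002, -0.08, 0.997, -0.002]
contact_force: [0.3, -1.0, -2.7]
gripper_width: 0.15
grasp_force: 60.4
```

Call:
step_arm(
  increments=[
    [[-1,0,0,0,0,0,0],[-1,0,0,0,0,0,0]],
  ],
)

```text
t: 24.63
eef_pos: [0.5123, 0.3683, 0.24]
tool_rot: [-0.001, -0.079, 0.997, -0.001]
contact_force: [1.2, 0.1, -2.4]
gripper_width: 0.151
grasp_force: 60.4
```

Call:
step_arm(
  increments=[
    [[-1,0,0,0,0,0,0],[-1,0,0,0,0,0,0]],
  ],
)

```text
t: 24.8
eef_pos: [0.5126, 0.3692, 0.2411]
tool_rot: [-0.0, -0.079, 0.997, 0.0]
contact_force: [0.3, -0.1, -1.4]
gripper_width: 0.15
grasp_force: 60.4
```

```bash
python3 - <<'E'
from h import *
from station import bot
o=bot.get_obs(); print(o['eef_pos'],o['contact_force'],inc(o,[.5125,.3705,.098],np.radians(189.1)))
E
```

```text
[0.5126002  0.36922776 0.24114722] [ 0.25393126 -0.06293276 -1.38096972] (array([-1.000e-01,  1.300e+00,  1.431e+02]), array([ 0. , -0. , -0.1]))
```

Call:
step_arm(
  increments=[
    [[-1,0,1,20,0,0,0],[-1,0,1,50,0,0,0],[-1,0,1,80,0,0,0],[-1,0,1,105,0,0,0],[-1,0,1,122,0,0,0],[-1,0,1,134,0,0,0],[-1,0,1,140,0,0,0],[-1,0,1,143,0,0,0],[-1,0,1,144,0,0,0],[-1,0,1,144,0,0,0]],
  ],
)

```text
t: 25.63
eef_pos: [0.5131, 0.3716, 0.098]
tool_rot: [0.001, -0.079, 0.997, 0.001]
contact_force: [0.6, 0.0, -1.5]
gripper_width: 0.152
grasp_force: 60.4
```

```bash
python3 - <<'E'
from station import bot
o=bot.get_obs(); print(o['eef_pos'],o['contact_force'])
E
```

```text
[0.51309886 0.37159135 0.09799764] [ 0.55743094  0.04794123 -1.45493752]
```

Call:
step_arm(
  increments=[
    [[-1,0,0,1,0,0,0],[-1,0,0,2,0,0,0],[-1,0,0,2.5,0,0,0],[-1,0,0,2.5,0,0,0]],
  ],
)

```text
t: 25.97
eef_pos: [0.5131, 0.3717, 0.0965]
tool_rot: [0.001, -0.079, 0.997, 0.001]
contact_force: [-1.9, -2.0, 7.8]
gripper_width: 0.153
grasp_force: 61.8
```

Call:
step_arm(
  increments=[
    [[-0.3,0,0,0,0,0,0],[-0.3,0,0,0,0,0,0],[-0.3,0,0,0,0,0,0],[-0.3,0,0,-15,0,0,0],[-0.3,0,0,-50,0,0,0],[-0.3,0,0,-90,0,0,0],[-0.3,0,0,-130,0,0,0],[-0.3,30,0,-170,0,0,0],[-0.3,60,0,-200,0,0,0],[-0.3,80,0,-220,0,0,0]],
  ],
)

```text
t: 26.8
eef_pos: [0.4329, 0.3583, 0.3167]
tool_rot: [0.001, -0.079, 0.997, 0.001]
contact_force: [-0.1, 1.4, 0.6]
gripper_width: 0.35
grasp_force: 0.0
```

Call:
step_arm(
  increments=[
    [[-0.3,0,-30,-10,0,0,0],[-0.3,0,-65,-20,0,0,0],[-0.3,0,-100,-30,0,0,0],[-0.3,0,-120,-40,0,0,0],[-0.3,0,-120,-40,0,0,0],[-0.3,0,-120,-40,0,0,0]],
  ],
)

```text
t: 27.3
eef_pos: [0.4531, 0.2391, 0.3554]
tool_rot: [0.001, -0.078, 0.997, 0.001]
contact_force: [-0.0, 1.0, -0.1]
gripper_width: 0.35
grasp_force: 0.0
```

```bash
python3 - <<'E'
from h import *
from station import bot
o=bot.get_obs(); print(o['t'],o['eef_pos'],o['contact_force'])
d=snap(bot,'wrist','w8'); t=snap(bot,'top','t8'); s=snap(bot,'side','s8')
# composite: wrist caddy view | side view of printer
a=cv2.resize(d['image'][:,:,::-1],(400,300)); b=cv2.resize(t['image'][150:255,140:280,::-1],(400,300),interpolation=cv2.INTER_CUBIC)
c=cv2.resize(t['image'][140:245,250:390,::-1],(400,300),interpolation=cv2.INTER_CUBIC); e=cv2.resize(s['image'][120:300,200:440,::-1],(400,300),interpolation=cv2.INTER_CUBIC)
cv2.imwrite('pics/fin.png',np.vstack([np.hstack([a,b]),np.hstack([c,e])]))
u=np.array([.9728,-.2317])
print([ (round(x,3),int(t['image'][tuple(proj(t,[*(np.array([.55,-.1505])+u*x),.127])[0][::-1].round().astype(int))].mean())) for x in np.arange(-.03,.07,.005)])
E
```

```text
27.3 [0.45305998 0.23908336 0.35540628] [-0.02284837  0.99357134 -0.12932253]
[(np.float64(-0.03), 247), (np.float64(-0.025), 246), (np.float64(-0.02), 247), (np.float64(-0.015), 233), (np.float64(-0.01), 176), (np.float64(-0.005), 97), (np.float64(0.0), 116), (np.float64(0.005), 164), (np.float64(0.01), 174), (np.float64(0.015), 171), (np.float64(0.02), 168), (np.float64(0.025), 172), (np.float64(0.03), 170), (np.float64(0.035), 164), (np.float64(0.04), 169), (np.float64(0.045), 201), (np.float64(0.05), 214), (np.float64(0.055), 220), (np.float64(0.06), 195), (np.float64(0.065), 171)]
```

View pics/fin.png

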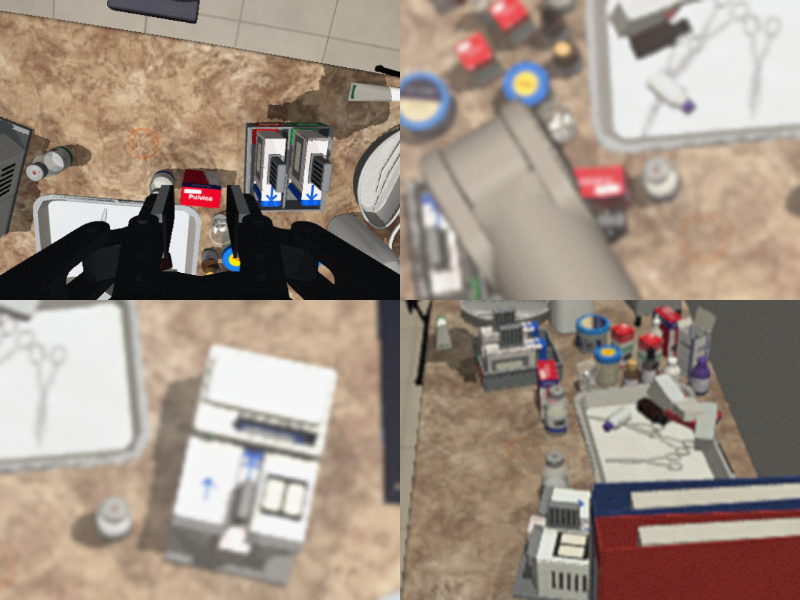

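The final picture shows both magazines upright in the caddy: the part-used one on the green side at about (312,175) and the empty one on the red side at about (270,175). The loaded magazine sits in the printer with its handle in the slit at about (243,490), its nose at the hood, and it hasn't moved since release. The vials and the carton still stand where they were.

```bash
python3 -c "
from station import bot
print(bot.hand_in())"
```

```text
the job is handed in; nothing more can be done
None
```

I handed the job in at about 27 s: the full magazine is in the printer against the stop, the part-used one is upright in the green side of the caddy, and the empty one is upright in the red side.

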